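# Change the spent control bottle at the back of the reagent rack

### The job

The small brown control bottle at the back of the grey reagent rack is used up. Stand the two tall white bottles in front of it on the empty steel tray, put the spent bottle in the small grey discard tray, put the fresh control bottle from the bench in its well, and then return each tall bottle to the very well it came from. Set everything down gently and upright, and leave the two little vials in the rack where they are.

Things in the scene. Friction and masses are not known exactly. Their poses are not given: they have to be found in the camera images.
- reagent_rack: Fixed grey rack block, 144 (x) x 192 (y) x 26 mm high; origin: centre of its underside; front with label strip at its -x; z up. Round wells, floors 6 mm above the bench, 20 mm deep: two of 86 mm diameter at x -21.5, y +46 and -46 mm (either takes either tall bottle); one of 48 mm behind and between them at x +34, y 0; two vial wells of 40 mm at x +44.5, y +66 and -66 mm.
- rear_well (a point): Centre of the floor of the rack's small rear well (48 mm across, 20 mm deep; 6 mm above the bench), where the spent control bottle stands at the start and the fresh one must stand at the end.
- large_bottle: The larger tall white bottle: body 72 mm in diameter (take it by the cap), 155 mm high with its screw cap, which is 38 mm across and fills the top 18 mm; about 0.3 kg. Origin at the centre of its underside, z up its axis. Starts in one of the two large wells.
- medium_bottle: The other tall white bottle, slimmer and lower: body 60 mm in diameter, 128 mm high with its screw cap, which is 32 mm across and fills the top 18 mm; about 0.2 kg. Origin at the centre of its underside, z up its axis. Starts in the other large well.
- spent_bottle: The spent control bottle: small, brown, 33 mm in diameter up to a shoulder about 37 mm up; cap 23 mm across from 44 mm to the top at 62 mm; about 0.03 kg. Origin at the centre of its underside, z up. The one that starts in the rack's rear well, behind and between the tall bottles, which tower over it and leave no room for a gripper.
- fresh_bottle: The fresh control bottle: the same kind as the spent one (33 mm in diameter, 62 mm high, cap 23 mm across from 44 mm up, about 0.03 kg; origin at the centre of its underside). It is the one that starts standing alone on the bench.
- steel_tray: Fixed low steel tray, empty at the start, 136 (x) x 226 (y) mm outside, 130 x 219 mm inside, floor 3 mm above the bench, rim 15 mm above the bench. Origin at the centre of its underside, z up. Side area for the two tall bottles, which stand side by side along its y.
- discard_tray: Fixed small shallow grey tray, empty at the start, 70 (x) x 110 (y) x 16 mm high outside, 64 x 104 mm inside, floor 3 mm above the bench. Origin at the centre of its underside, z up. Here the spent bottle goes.
- vial_left: Small white vial with a screw cap, 25 mm in diameter, 46 mm high, origin at the centre of its underside; stands in the rack's vial well at y +66 mm and stays there.
- vial_right: Small white vial with a screw cap, 25 mm in diameter, 46 mm high, origin at the centre of its underside; stands in the rack's vial well at y -66 mm and stays there.

How it is judged:
By the outcome, as a careful person would: the job done as asked, in the order asked, and still so for the second after the job is handed in, with the robot touching nothing.
It also fails if it takes over 138 s, if anything falls off the work surface, if the arm or the gripper's body presses on something with over 40 N, if the wrist force passes 120 N, or if a joint passes its speed limit or range.

### The arm

A 6-joint arm with a two-finger parallel gripper is mounted at the origin on a cart in front of the work surface, level with it; the furniture and walls round the work are solid. World frame = base frame: x ahead of the robot, y to its left, z up, the work surface at z = 0. Lengths are in m, angles in rad, forces in N, time in s.
With the tool pointing down it reaches from about 0.375 to 0.9 m from the base axis. Payload 3.1 kg.
Tool frame: the origin (TCP) lies on the centre line of the jaws, within the pads' length; the fingertips stand 19 mm ahead of it and the grasp point (between the pads) is the TCP; z points along the fingers, y is the line along which they close (so a half turn about z gives the same grasp; the last joint's range is limited). The gripper opens to 85 mm and grips with 20 to 120 N. Pads are 22 mm wide; open, the fingers measure 114 mm over their backs; the gripper's body (76 mm by 85 mm) begins 54 mm behind the grasp point. The pads swing forward as they close: fully open they stand 13 mm farther back than shut.
Start: joints at [-1.302, 0.527, 1.433, -0, 1.181, -0.178], TCP at [0.27, -0.564, 0.25] pointing down, gripper open.
Joint ranges: [-3.08, 3.08], [-0.75, 2.2], [0.22, 2.44], [-1.43, 4.57], [0, 2.65], [-2.85, 2.85]. Speed limits (rad/s): [2.79, 2.79, 3.14, 3.14, 3.14, 3.14].

### API

Orientations are given as a unit quaternion [x, y, z, w].
In Python, from station import manip gives the robot as it stands.
- The arm moves only by the tool servo_tool, never from a script. Its argument "rows" is a list that holds one entry, the list of rows, each a list of 7 numbers: the turn, a rotation vector about the tool's x, y, z in degrees, then the shift along the tool's x, y, z in m, then the gripper command: -1 is shut, 1 is fully open, values between are in proportion. In form: [[[wx, wy, wz, tx, ty, tz, jaw], ...]]. A call has 1 to 8 rows; each row shifts and turns the commanded pose from where the row before left it, along the tool's axes as they then stand; what a row does not reach is not made up. A row lasts 1/12 s, in which the tool goes at most 41.7 mm and 7.16 degrees, less where a joint would pass 70% of its speed; a pose out of reach is approached as far as the arm can. A call is refused whole if a number of a shift passes 0.0417 or a number of a turn 7.16, either way. A call with a gripper value outside its range is refused whole. The fingers move at their own pace and stop on an object; "squeeze" is the grip in N (left out, the last holds). Time passes only in rows, so rows that do not move let the fingers close. It gives the time, the measured TCP pose, the force, the opening and the grip force at its end, in the units of the state.
- manip.sense(): the state, without advancing time (a new reading comes with each control period).
- manip.snapshot(name): name is "scene" or "top" or "wrist"; returns the picture (420x560x3 uint8, blue, green, red); there is no depth.
- manip.camera_info(name): a dict with "K" (3x3 intrinsics, pixels), "k1" (the pictures are not rectified: a ray, as slopes to the right and down, at radius r is drawn at 1 + k1 r^2 times it, then the intrinsics apply), "camera_from_world" (4x4, takes a point from world to camera coordinates). Camera axes: x right, y down, z forward; pixel columns grow to the right and rows downward; lengths in m; the calibration is good to about 2 mm. A picture is of the moment at which its call begins: read the wrist's pose just before it. camera_info takes no time and is no camera call; for the wrist camera it gives the pose at the moment of the call.
- manip.sign_off(): hands the job in; it is judged then, once.
The state is a dict: "t": time; "q": joint angles; "qd": joint speeds; "tau": joint torques, N m; "tcp_pos": TCP position; "tool_rot": TCP orientation; "force": force on the tool from outside, world axes, zero at the start; "ft_torque": the same for the moment, N m; "finger_gap": opening from 0.0 (shut) to 1.0 (fully open); "gripper_force": force on a finger pad.
Only numpy, scipy, OpenCV 4.12 (cv2) and the standard library are available. Lean on these libraries where they do the work, as an engineer would, in place of code of your own. Each camera call takes 0.05 s, during which the arm holds its last target. There are 200 camera calls.

## Working session

There is one attempt and no reset: what is moved stays moved. The work goes in short steps, Python scripts to look and compute and a tool call to move; the robot and the scene stay as the last step left them, time stands still between calls to the robot, and variables do not carry over. Pictures are saved under pics/ and viewed, at most 14 in all, crops included, and the job is handed in when it is done.

Besides the shell and the picture viewer there is one more tool, called as name(argument=value, ...) on one line, values as JSON. servo_tool: Moves the arm, as the interface text tells. Its arguments: {"type":"object","properties":{"rows":{"type":"array","items":{"type":"array","items":{"type":"array","items":{"type":"number"}}}},"squeeze":{"type":"number"}},"required":["rows"]}

```bash
mkdir -p pics
cat > h.py <<'E'
import numpy as np,cv2
from station import manip
def info(n):
    c=manip.camera_info(n);return np.array(c["K"]),c["k1"],np.array(c["camera_from_world"])
def ray(c,uv):
    K,k1,T=c;d=np.linalg.solve(K,[uv[0],uv[1],1.])[:2];s=d.copy()
    for _ in range(20): s=d/(1+k1*(s@s))
    R=T[:3,:3];o=-R.T@T[:3,3];v=R.T@np.array([s[0],s[1],1]);return o,v/np.linalg.norm(v)
def onz(c,uv,z):
    o,v=ray(c,uv);return o+v*(z-o[2])/v[2]
def proj(c,p):
    K,k1,T=c;q=T[:3,:3]@np.array(p)+T[:3,3];s=q[:2]/q[2];s=s*(1+k1*(s@s));return (K@[s[0],s[1],1])[:2]
def tri(c1,a,c2,b):
    o1,v1=ray(c1,a);o2,v2=ray(c2,b)
    t=np.linalg.lstsq(np.stack([v1,-v2],1),o2-o1,rcond=None)[0];p,q=o1+v1*t[0],o2+v2*t[1]
    return (p+q)/2,np.linalg.norm(p-q)
E
python3 - <<'E'
from h import *
for n in("scene","top","wrist"):
    cv2.imwrite(f"pics/{n}0.png",manip.snapshot(n)); c=info(n);print(n,c[0].round(1).tolist(),c[1],(-c[2][:3,:3].T@c[2][:3,3]).round(3),c[2][:3,:3].round(2).tolist())
s=manip.sense();print(s["t"],s["tcp_pos"],s["tool_rot"],s["force"],s["finger_gap"])
E
```

```text
scene [[449.0, 0.0, 280.5], [0.0, 449.0, 210.0], [0.0, 0.0, 1.0]] 0.0003647264169419463 [-0.059  0.719  0.64 ] [[-0.75, -0.66, 0.02], [-0.36, 0.39, -0.85], [0.55, -0.65, -0.53]]
top [[410.4, 0.0, 276.8], [0.0, 410.4, 206.2], [0.0, 0.0, 1.0]] -0.11360014564767382 [0.396 0.002 1.191] [[0.01, -1.0, 0.0], [-0.99, -0.01, -0.12], [0.12, -0.0, -0.99]]
wrist [[294.8, 0.0, 280.5], [0.0, 294.8, 210.9], [0.0, 0.0, 1.0]] -0.021657761812924125 [ 0.338 -0.53   0.373] [[0.43, -0.9, -0.0], [-0.86, -0.41, 0.29], [-0.27, -0.13, -0.96]]
0.15 [ 0.26993633 -0.56311975  0.24955602] [ 9.75153821e-01  2.21527225e-01 -3.32097237e-05 -8.44005198e-04] [ 0.33523234  0.56683017 -0.10182675] 0.997579902928735
```

View pics/top0.png

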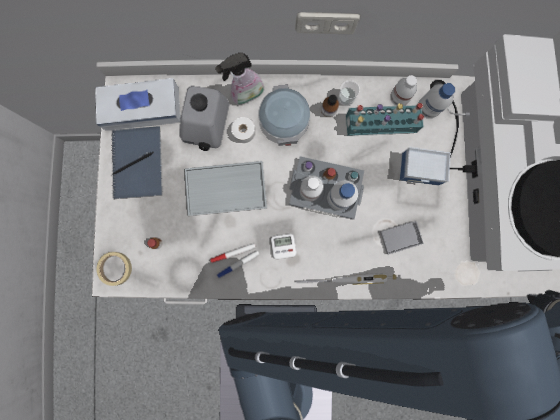

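View pics/scene0.png

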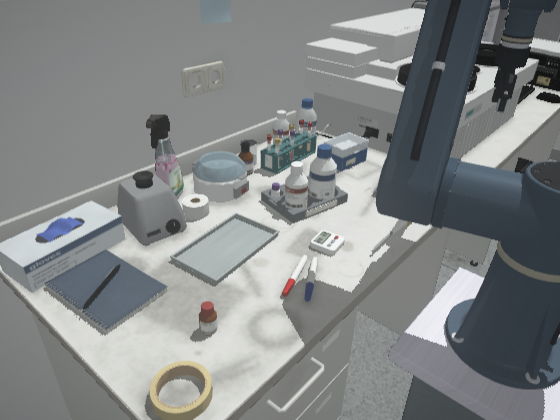

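The top view shows the rack at about (327,187), with the white-capped medium bottle at (312,184), the blue-capped large one at (347,191) and the spent red cap at (331,173). The steel tray is at (225,188), the fresh bottle at (153,242) and a dark tray candidate at (401,237). The scene view agrees with this.

Run:
```python
from h import *
t=cv2.imread("pics/top0.png")
a=cv2.resize(t[140:265,275:455],None,fx=4,fy=4,interpolation=cv2.INTER_CUBIC);cv2.imwrite("pics/topcrop.png",a)
c=info("top")
for n,uv,z in [("med",(312,184),.134),("large",(347,191),.161),("spent",(331,173),.068),("fresh",(153,242),.062),("tray",(225,188),.015),("disc",(401,237),.016),("alt",(420,190),.01)]:
    print(n,onz(c,uv,z).round(3))
# steel tray & discard corners
for n,cs,z in [("steel",[(185,168),(262,162),(265,207),(189,214)],.015),("disc",[(379,230),(416,222),(423,244),(386,252)],.016)]:
    print(n,[onz(c,p,z)[:2].round(3).tolist() for p in cs])
```

```text
med [ 0.579 -0.091  0.134]
large [ 0.557 -0.178  0.161]
spent [ 0.622 -0.15   0.068]
fresh [0.427 0.343 0.062]
tray [0.586 0.151 0.015]
disc [ 0.446 -0.359  0.016]
alt [ 0.585 -0.422  0.01 ]
steel [[0.645, 0.271], [0.664, 0.045], [0.531, 0.035], [0.51, 0.255]]
disc [[0.466, -0.295], [0.49, -0.405], [0.426, -0.424], [0.403, -0.314]]
```

View pics/topcrop.png

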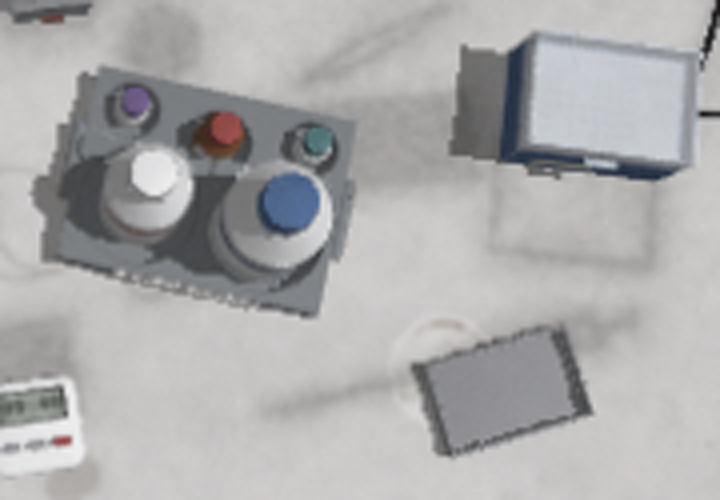

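The crop shows the caps clearly: white (155,172), blue (290,203) and red (225,130). The open grey discard tray is at (500,390). I'll turn the tool to yaw 90° so that tool x = world +y, tool y = world +x and tool z = down.

servo_tool(rows=[[[0,0,-6.44,0,0,-0.008,1],[0,0,-6.44,0,0,-0.01,1],[0,0,-6.44,0,0,-0.01,1],[0,0,-6.44,0,0,-0.01,1],[0,0,-6.44,0,0,-0.01,1],[0,0,-6.44,0,0,-0.01,1],[0,0,-6.44,0,0,-0.01,1],[0,0,-6.44,0,0,-0.01,1]]], squeeze=40)

```text
t: 0.82
tcp_pos: [0.27, -0.5633, 0.3284]
tool_rot: [0.78, 0.626, 0.0, -0.0]
force: [0.0, 0.1, 0.4]
finger_gap: 0.999
gripper_force: 0.0
```

servo_tool(rows=[[[0,0,-6.44,0,0,0,1],[0,0,-6.44,0,0,0,1],[0,0,0,0.02,0.014,0,1],[0,0,0,0.04,0.03,0,1],[0,0,0,0.04,0.03,0,1],[0,0,0,0.04,0.03,0,1],[0,0,0,0.04,0.03,0,1],[0,0,0,0.04,0.03,0,1]]])

```text
t: 1.48
tcp_pos: [0.4097, -0.3751, 0.328]
tool_rot: [0.707, 0.707, 0.0, -0.0]
force: [1.1, 0.0, 0.0]
finger_gap: 0.999
gripper_force: 0.0
```

servo_tool(rows=[[[0,0,0,0.04,0.03,0,1],[0,0,0,0.04,0.03,0,1],[0,0,0,0.04,0.03,0,1],[0,0,0,0.04,0.03,0,1],[0,0,0,0.02,0.01,0,1],[0,0,0,0,0,0,1]]])

```text
t: 1.98
tcp_pos: [0.5207, -0.2189, 0.328]
tool_rot: [0.705, 0.709, 0.001, -0.001]
force: [-0.2, -0.5, 0.4]
finger_gap: 1.001
gripper_force: 0.0
```

```bash
cat >> h.py <<'E'
def blobs(im,lo,hi,amin=60):
    m=cv2.inRange(cv2.cvtColor(im,cv2.COLOR_BGR2HSV),np.array(lo),np.array(hi))
    n,l,s,c=cv2.connectedComponentsWithStats(m)
    r=[]
    for i in np.argsort(-s[1:,4])[:5]+1:
        if s[i,4]>=amin:
            ct=max(cv2.findContours((l==i).astype(np.uint8),0,2)[0],key=cv2.contourArea)
            (x,y),rad=cv2.minEnclosingCircle(ct); r.append((round(x,1),round(y,1),round(rad,1),int(s[i,4])))
    return r
def shot(f):
    c=info("wrist");im=manip.snapshot("wrist");cv2.imwrite(f"pics/{f}.png",im);np.savez(f"pics/{f}.npz",K=c[0],k=c[1],T=c[2]);return c,im
def load(f):
    d=np.load(f"pics/{f}.npz");return (d["K"],float(d["k"]),d["T"]),cv2.imread(f"pics/{f}.png")
E
python3 - <<'E'
from h import *
c,im=shot("w1")
print(blobs(im,(100,100,60),(120,255,255)),blobs(im,(0,100,60),(8,255,255)))
for p in [(.579,-.091,.134),(.557,-.178,.161),(.622,-.15,.068)]: print(proj(c,p))
E
```

```text
[(319.7, 159.0, 18.7, 1046)] [(363.4, 128.0, 10.3, 276), (507.0, 195.5, 8.4, 111), (464.5, 316.5, 5.5, 74)]
[340.53181317  66.40194261]
[317.85908541 158.3615479 ]
[361.48644134 127.39932685]
```

View pics/w1.png

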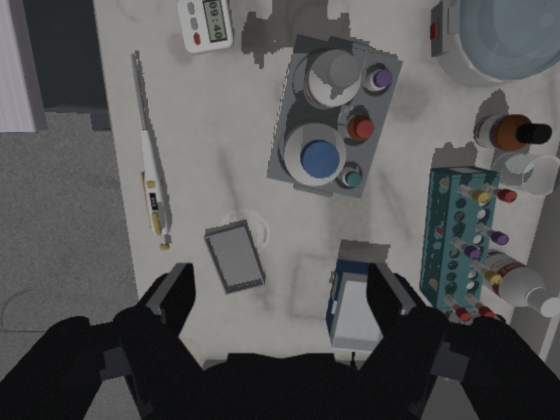

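servo_tool(rows=[[[0,0,0,0.02,0.01,0,1],[0,0,0,0.02,0.01,0,1],[0,0,0,0.02,0.01,0,1],[0,0,0,0.02,0.01,0,1],[0,0,0,0,0,0,1],[0,0,0,0,0,0,1]]])

```text
t: 2.53
tcp_pos: [0.5588, -0.1442, 0.3281]
tool_rot: [0.707, 0.707, -0.001, -0.0]
force: [0.0, -0.6, 0.4]
finger_gap: 1.0
gripper_force: 0.0
```

Run:
```python
from h import *
c,im=shot("w2")
print(manip.sense()["tcp_pos"],blobs(im,(100,100,60),(120,255,255)),blobs(im,(0,100,60),(8,255,255)))
```

```text
[ 0.55856755 -0.14480197  0.32808304] [(282.3, 229.0, 16.8, 839)] [(331.1, 184.3, 9.2, 227), (467.0, 250.0, 7.1, 93)]
```

View pics/w2.png

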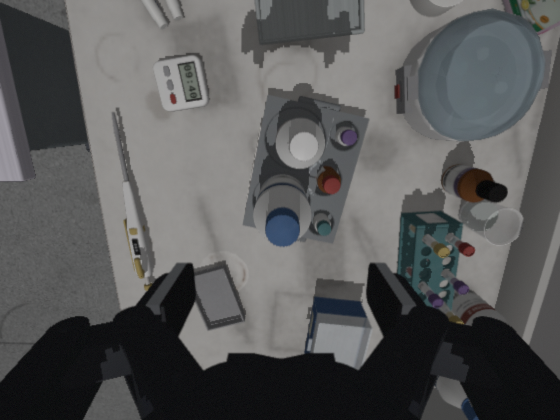

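w1 shows the white cap at (344,69), the blue cap at (320,159) and the red cap at (363,127). In w2 they sit at (304,146), (282,229) and (331,180). The discard tray is an open tray with its rim at (205,236), (245,219), (265,281) and (226,293) in w1.

Run:
```python
from h import *
c1,i1=load("w1");c2,i2=load("w2");ct=info("top")
print("blue",tri(c1,(319.7,159),c2,(282.3,229)))
print("white",tri(c1,(344,69),c2,(304,146)))
print("red",tri(c1,(363.4,127.5),c2,(331,181)))
print("blue z.161",onz(c2,(282.3,229),.161),"white z.134",onz(c2,(304,146),.134), "red", onz(c2,(331,181),.068))
print("disc",[onz(c1,p,.016)[:2].round(3).tolist() for p in [(205,236),(245,219),(265,281),(226,293)]])
cr=[(269,89),(368,122),(333,241),(245,225)]
print("rack",[onz(c2,p,.026)[:2].round(3).tolist() for p in cr])
# rear-left & front-right well check from rack pose
```

```text
blue (array([ 0.56011066, -0.17955629,  0.15540043]), np.float64(0.0011834630041798236))
white (array([ 0.58267239, -0.0939307 ,  0.13627942]), np.float64(0.001194873327344735))
red (array([ 0.63001677, -0.15014124,  0.04475761]), np.float64(0.0015670238751291077))
blue z.161 [ 0.56059861 -0.17774225  0.161     ] white z.134 [ 0.58338632 -0.09438734  0.134     ] red [ 0.62528265 -0.1450863   0.068     ]
disc [[0.401, -0.319], [0.466, -0.29], [0.496, -0.399], [0.43, -0.422]]
rack [[0.543, -0.028], [0.68, -0.07], [0.641, -0.248], [0.504, -0.222]]
```

servo_tool(rows=[[[0,0,0,0.025,0.012,0.005,0.5],[0,0,0,0.025,0.012,0.02,0.5],[0,0,0,0,0,0.03,0.5],[0,0,0,0,0,0.03,0.5],[0,0,0,0,0,0.03,0.5],[0,0,0,0,0,0.025,0.5],[0,0,0,0,0,0,0.5],[0,0,0,0,0,0,0.5]]])

```text
t: 3.25
tcp_pos: [0.582, -0.095, 0.1873]
tool_rot: [0.708, 0.706, -0.001, -0.001]
force: [-0.2, -0.9, 0.8]
finger_gap: 0.752
gripper_force: 0.0
```

Run:
```python
from h import *
s=manip.sense();print(s["tcp_pos"],s["finger_gap"])
c,im=shot("w3");print(proj(c,(.583,-.094,.134)))
```

```text
[ 0.58201942 -0.09497812  0.18727939] 0.7518936750056361
[282.24039848 241.26115702]
```

View pics/w3.png

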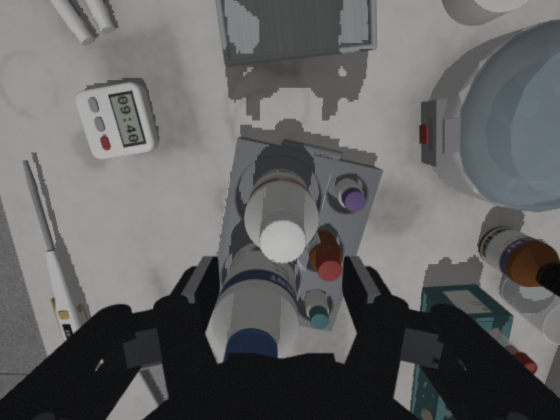

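The white cap is at (283,241), matching the predicted (282,241), so I'm going down.

servo_tool(rows=[[[0,0,0,0,0,0.02,0.5],[0,0,0,0.001,0.001,0.015,0.5],[0,0,0,0,0,0.01,0.5],[0,0,0,0,0,0.005,0.5],[0,0,0,0,0,0,-1],[0,0,0,0,0,0,-1],[0,0,0,0,0,0,-1],[0,0,0,0,0,0,-1]]])

```text
t: 3.97
tcp_pos: [0.5847, -0.0929, 0.1397]
tool_rot: [0.707, 0.707, 0.0, 0.001]
force: [-0.6, 0.2, 3.7]
finger_gap: 0.352
gripper_force: 39.3
```

servo_tool(rows=[[[0,0,0,0,0,0,-1],[0,0,0,0,0,0,-1],[0,0,0,0,0,0,-1],[0,0,0,0,0,0,-1]]])

```text
t: 4.3
tcp_pos: [0.5847, -0.0929, 0.1396]
tool_rot: [0.707, 0.707, 0.0, 0.001]
force: [-1.6, -0.4, 4.9]
finger_gap: 0.353
gripper_force: 39.5
```

servo_tool(rows=[[[0,0,0,0,0,-0.005,-1],[0,0,0,0,0,-0.01,-1],[0,0,0,0,0,-0.015,-1],[0,0,0,0,0,-0.015,-1],[0,0,0,0,0,-0.015,-1],[0,0,0,0.01,0,-0.01,-1],[0,0,0,0.02,0,0,-1],[0,0,0,0.03,0,0,-1]]])

```text
t: 4.97
tcp_pos: [0.5849, -0.0335, 0.2097]
tool_rot: [0.708, 0.706, 0.001, 0.001]
force: [0.6, 1.7, -1.9]
finger_gap: 0.352
gripper_force: 39.7
```

servo_tool(rows=[[[0,0,0,0.03,0,0,-1],[0,0,0,0.03,0,0,-1],[0,0,0,0.03,0,0,-1],[0,0,0,0.03,0,0,-1],[0,0,0,0.03,0,0,-1],[0,0,0,0.03,0,0,-1],[0,0,0,0.03,0,0,-1],[0,0,0,0.015,0,0,-1]]])

```text
t: 5.63
tcp_pos: [0.583, 0.1966, 0.2085]
tool_rot: [0.706, 0.708, 0.001, -0.001]
force: [0.1, 0.2, -2.2]
finger_gap: 0.356
gripper_force: 39.7
```

servo_tool(rows=[[[0,0,0,0.01,0,0,-1],[0,0,0,0,0,0,-1],[0,0,0,0,0,0,-1],[0,0,0,0,0,0,-1]]])

```text
t: 5.97
tcp_pos: [0.5841, 0.2011, 0.2083]
tool_rot: [0.707, 0.707, -0.0, 0.0]
force: [-0.2, -0.8, -2.1]
finger_gap: 0.348
gripper_force: 39.7
```

Run:
```python
from h import *
s=manip.sense();print(s["tcp_pos"],s["finger_gap"],s["force"])
c,im=shot("w4")
t=manip.snapshot("scene");cv2.imwrite("pics/w4s.png",np.hstack([cv2.resize(im,(400,300)),cv2.resize(t,(400,300))]))
```

```text
[0.58413014 0.2010552  0.20826049] 0.34775056552569966 [-0.17221476 -0.81739243 -2.08448516]
```

View pics/w4s.png

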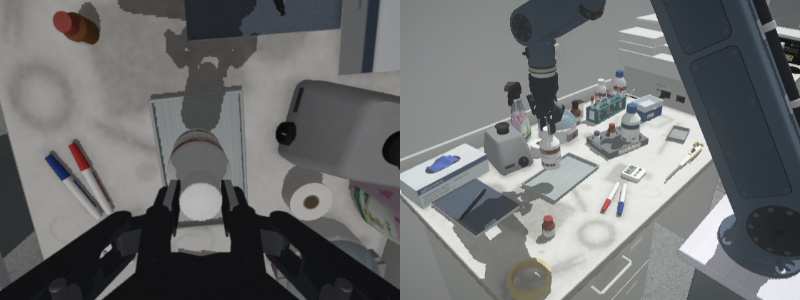

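The medium bottle hangs upright over the tray, so I'm lowering it.

servo_tool(rows=[[[0,0,0,0,0,0.01,-1],[0,0,0,0,0,0.02,-1],[0,0,0,0,0,0.015,-1],[0,0,0,0,0,0.012,-1],[0,0,0,0,0,0.007,-1],[0,0,0,0,0,0.003,-1],[0,0,0,0,0,0.0,-1],[0,0,0,0,0,0,-1]]])

```text
t: 6.73
tcp_pos: [0.5846, 0.2024, 0.1416]
tool_rot: [0.707, 0.707, 0.0, 0.0]
force: [-0.6, 0.4, -0.7]
finger_gap: 0.349
gripper_force: 39.8
```

servo_tool(rows=[[[0,0,0,0,0,0.001,-1],[0,0,0,0,0,0.001,-1],[0,0,0,0,0,0.001,-1],[0,0,0,0,0,0.001,-1],[0,0,0,0,0,0,-1]]])

```text
t: 7.15
tcp_pos: [0.584, 0.2024, 0.1374]
tool_rot: [0.707, 0.707, 0.0, 0.0]
force: [0.4, -0.9, -1.3]
finger_gap: 0.352
gripper_force: 39.8
```

servo_tool(rows=[[[0,0,0,0,0,0.001,-1],[0,0,0,0,0,0,-1]]])

```text
t: 7.32
tcp_pos: [0.5842, 0.2025, 0.1368]
tool_rot: [0.707, 0.707, 0.0, 0.0]
force: [-1.3, 0.6, 1.2]
finger_gap: 0.346
gripper_force: 40.1
```

servo_tool(rows=[[[0,0,0,0,0,0.001,-1],[0,0,0,0,0,0,-1],[0,0,0,0,0,0,-1]]])

```text
t: 7.57
tcp_pos: [0.5843, 0.2026, 0.1367]
tool_rot: [0.707, 0.707, 0.0, 0.0]
force: [-1.9, -0.5, 6.5]
finger_gap: 0.352
gripper_force: 40.6
```

servo_tool(rows=[[[0,0,0,0,0,-0.001,-0.25],[0,0,0,0,0,0,-0.1],[0,0,0,0,0,0,0.2],[0,0,0,0,0,0,0.4],[0,0,0,0,0,-0.01,0.5],[0,0,0,0,0,-0.03,0.5],[0,0,0,0,0,-0.04,0.5],[0,0,0,0,0,-0.04,0.5]]])

```text
t: 8.23
tcp_pos: [0.5833, 0.2022, 0.2572]
tool_rot: [0.707, 0.707, -0.001, -0.001]
force: [1.8, 0.6, 0.6]
finger_gap: 0.75
gripper_force: 0.0
```

servo_tool(rows=[[[0,0,0,-0.02,-0.003,0,0.5],[0,0,0,-0.03,-0.003,0,0.5],[0,0,0,-0.03,-0.003,0,0.5],[0,0,0,-0.03,-0.003,0,0.5],[0,0,0,-0.03,-0.003,0,0.5],[0,0,0,-0.03,-0.003,0,0.5],[0,0,0,-0.03,-0.003,0,0.5],[0,0,0,-0.03,-0.003,0,0.5]]])

```text
t: 8.9
tcp_pos: [0.5598, -0.029, 0.2571]
tool_rot: [0.707, 0.707, 0.0, 0.0]
force: [1.1, 0.1, 0.9]
finger_gap: 0.749
gripper_force: 0.0
```

servo_tool(rows=[[[0,0,0,-0.03,0,0,0.5],[0,0,0,-0.03,0,0,0.5],[0,0,0,-0.03,0,0,0.5],[0,0,0,-0.03,0,0,0.5],[0,0,0,-0.03,0,0,0.5],[0,0,0,0,0,0,0.5],[0,0,0,0,0,0,0.5]]])

```text
t: 9.48
tcp_pos: [0.5601, -0.1793, 0.2568]
tool_rot: [0.708, 0.706, 0.0, 0.0]
force: [0.7, 0.6, -0.2]
finger_gap: 0.748
gripper_force: 0.0
```

Run:
```python
from h import *
s=manip.sense();print(s["tcp_pos"],s["finger_gap"],s["force"])
c,im=shot("w5");b=blobs(im,(100,100,60),(120,255,255));print(b,onz(c,b[0][:2],.161),proj(c,(.56,-.179,.161)))
```

```text
[ 0.56008573 -0.17930196  0.25676151] 0.7484095823783881 [ 0.66019662  0.56331608 -0.17855233]
[(280.6, 219.7, 22.7, 1537)] [ 0.56025214 -0.17811769  0.161     ] [280.28167505 220.76364342]
```

servo_tool(rows=[[[0,0,0,0,0,0.02,0.4],[0,0,0,0,0,0.025,0.4],[0,0,0,0,0,0.02,0.4],[0,0,0,0,0,0.015,0.4],[0,0,0,0,0,0.008,0.4],[0,0,0,0,0,0.003,0.4],[0,0,0,0,0,0,-1],[0,0,0,0,0,0,-1]]])

```text
t: 10.2
tcp_pos: [0.5607, -0.1773, 0.1662]
tool_rot: [0.707, 0.707, 0.0, 0.001]
force: [-1.7, -0.4, 13.7]
finger_gap: 0.43
gripper_force: 32.0
```

servo_tool(rows=[[[0,0,0,0,0,0,-1],[0,0,0,0,0,0,-1],[0,0,0,0,0,0,-1],[0,0,0,0,0,0,-1]]])

```text
t: 10.53
tcp_pos: [0.5608, -0.1779, 0.1664]
tool_rot: [0.707, 0.707, 0.0, 0.001]
force: [0.4, 0.6, 3.8]
finger_gap: 0.422
gripper_force: 40.9
```

servo_tool(rows=[[[0,0,0,0,0,-0.005,-1],[0,0,0,0,0,-0.01,-1],[0,0,0,0,0,-0.015,-1],[0,0,0,0,0,-0.015,-1],[0,0,0,0,0,-0.015,-1],[0,0,0,0.008,0,-0.01,-1],[0,0,0,0.02,0.001,0,-1],[0,0,0,0.03,0.005,0,-1]]])

```text
t: 11.2
tcp_pos: [0.5659, -0.121, 0.2363]
tool_rot: [0.708, 0.706, -0.0, 0.001]
force: [-0.3, 0.2, -3.4]
finger_gap: 0.423
gripper_force: 40.7
```

servo_tool(rows=[[[0,0,0,0.03,0.005,0,-1],[0,0,0,0.03,0.005,0,-1],[0,0,0,0.03,0.005,0,-1],[0,0,0,0.03,0.005,0,-1],[0,0,0,0.03,0.005,0,-1],[0,0,0,0.03,0,0,-1],[0,0,0,0.025,0,0,-1],[0,0,0,0.015,0,0,-1]]])

```text
t: 11.87
tcp_pos: [0.5897, 0.104, 0.2351]
tool_rot: [0.706, 0.708, -0.0, -0.001]
force: [-0.0, 0.1, -3.8]
finger_gap: 0.423
gripper_force: 40.7
```

servo_tool(rows=[[[0,0,0,0,0,0.0,-1],[0,0,0,0,0,0.01,-1],[0,0,0,0,0,0.02,-1],[0,0,0,0,0,0.015,-1],[0,0,0,0,0,0.012,-1],[0,0,0,0,0,0.006,-1],[0,0,0,0,0,0.003,-1],[0,0,0,0,0,0,-1]]])

```text
t: 12.53
tcp_pos: [0.5907, 0.0996, 0.1684]
tool_rot: [0.707, 0.707, -0.001, -0.001]
force: [-0.3, 0.2, -3.6]
finger_gap: 0.425
gripper_force: 40.7
```

servo_tool(rows=[[[0,0,0,0,0,0.001,-1],[0,0,0,0,0,0.001,-1],[0,0,0,0,0,0.001,-1],[0,0,0,0,0,0.001,-1],[0,0,0,0,0,0,-1]]])

```text
t: 12.95
tcp_pos: [0.5911, 0.1004, 0.1655]
tool_rot: [0.707, 0.707, 0.0, 0.0]
force: [-1.1, -0.1, -4.3]
finger_gap: 0.425
gripper_force: 40.7
```

servo_tool(rows=[[[0,0,0,0,0,0.001,-1],[0,0,0,0,0,0,-1]]])

```text
t: 13.12
tcp_pos: [0.591, 0.1004, 0.1643]
tool_rot: [0.707, 0.707, -0.0, -0.0]
force: [-0.5, 0.3, -4.5]
finger_gap: 0.429
gripper_force: 40.7
```

servo_tool(rows=[[[0,0,0,0,0,0.001,-1],[0,0,0,0,0,0,-1]]])

```text
t: 13.28
tcp_pos: [0.5913, 0.1004, 0.1635]
tool_rot: [0.707, 0.707, 0.0, 0.0]
force: [0.1, 0.6, -3.1]
finger_gap: 0.424
gripper_force: 40.8
```

servo_tool(rows=[[[0,0,0,0,0,0.001,-1],[0,0,0,0,0,0,-1],[0,0,0,0,0,0,-1]]])

```text
t: 13.53
tcp_pos: [0.5915, 0.1003, 0.1634]
tool_rot: [0.707, 0.707, 0.0, 0.001]
force: [-1.8, 0.1, 5.5]
finger_gap: 0.424
gripper_force: 41.4
```

servo_tool(rows=[[[0,0,0,0,0,-0.001,-0.1],[0,0,0,0,0,0,0.1],[0,0,0,0,0,0,0.3],[0,0,0,0,0,0,0.4],[0,0,0,0,0,-0.01,0.4],[0,0,0,0,0,-0.03,0.2],[0,0,0,0,0,-0.03,0.2],[0,0,0,0,0,-0.01,0.2]]])

```text
t: 14.2
tcp_pos: [0.5935, 0.1004, 0.2481]
tool_rot: [0.707, 0.707, 0.003, 0.003]
force: [1.0, -0.3, 1.2]
finger_gap: 0.602
gripper_force: 0.0
```

servo_tool(rows=[[[0,0,0,-0.03,0.004,0,0.2],[0,0,0,-0.03,0.004,0,0.2],[0,0,0,-0.03,0.004,0,0.2],[0,0,0,-0.03,0.004,0,0.2],[0,0,0,-0.03,0.004,0,0.2],[0,0,0,-0.03,0.005,0,0.2],[0,0,0,-0.03,0.005,0,0.2],[0,0,0,-0.03,0.004,0,0.2]]])

```text
t: 14.87
tcp_pos: [0.6251, -0.1411, 0.2435]
tool_rot: [0.707, 0.707, 0.0, 0.0]
force: [0.2, -0.6, 0.3]
finger_gap: 0.604
gripper_force: 0.0
```

servo_tool(rows=[[[0,0,0,-0.006,0,0.03,0.2],[0,0,0,0,0,0.03,0.2],[0,0,0,0,0,0.02,0.2],[0,0,0,0,0,0.01,0.2],[0,0,0,0,0,0,0.2],[0,0,0,0,0,0,0.2]]])

```text
t: 15.37
tcp_pos: [0.6253, -0.1455, 0.1535]
tool_rot: [0.707, 0.707, 0.0, -0.0]
force: [-0.2, -0.2, 0.4]
finger_gap: 0.599
gripper_force: 0.0
```

Run:
```python
from h import *
s=manip.sense();print(s["tcp_pos"],s["finger_gap"],s["force"])
c,im=shot("w6");print(blobs(im,(0,100,60),(8,255,255)),proj(c,(.6255,-.146,.068)))
t=manip.snapshot("scene");cv2.imwrite("pics/w6s.png",np.hstack([cv2.resize(im,(400,300)),cv2.resize(t,(400,300))]))
```

```text
[ 0.62531718 -0.14550864  0.15345786] 0.5992103537933172 [-0.16739613 -0.15245106  0.38283826]
[(282.5, 228.5, 16.7, 797), (518.0, 344.0, 16.6, 436), (396.0, 66.5, 12.9, 190), (20.0, 83.5, 8.5, 129)] [280.68717805 226.21075998]
```

View pics/w6s.png

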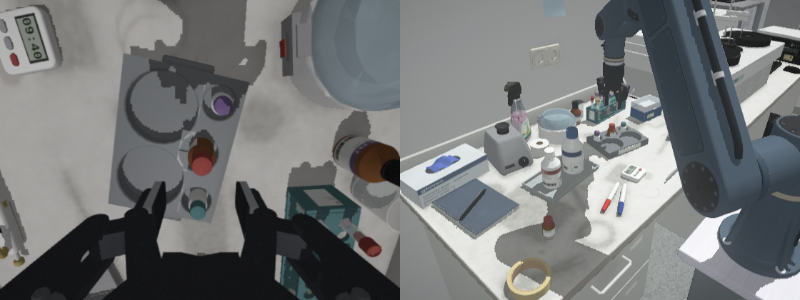

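Run:
```python
from h import *
a,_=load("w1");b,_=load("w6")
print(tri(a,(363.4,127.5),b,(282.5,228.5)),onz(b,(282.5,228.5),.068))
```

```text
(array([ 0.62669007, -0.15040494,  0.06059838]), np.float64(0.0006087738394199749)) [ 0.6268718  -0.14783711  0.068     ]
```

servo_tool(rows=[[[0,0,0,-0.001,0.001,0.015,0.0],[0,0,0,0,0,0.025,0.0],[0,0,0,0,0,0.02,0.0],[0,0,0,0,0,0.01,0.0],[0,0,0,0,0,0.0,0.0],[0,0,0,0,0,0,0]]], squeeze=25)

```text
t: 15.97
tcp_pos: [0.6267, -0.1467, 0.0842]
tool_rot: [0.707, 0.707, 0.0, 0.001]
force: [-0.5, -0.4, 0.7]
finger_gap: 0.503
gripper_force: 0.0
```

servo_tool(rows=[[[0,0,0,-0.001,0,0.008,0.0],[0,0,0,0,0,0.006,0.0],[0,0,0,0,0,0,-0.3],[0,0,0,0,0,0,-1],[0,0,0,0,0,0,-1],[0,0,0,0,0,0,-1],[0,0,0,0,0,0,-1],[0,0,0,0,0,0,-1]]])

```text
t: 16.63
tcp_pos: [0.6262, -0.1476, 0.0695]
tool_rot: [0.707, 0.707, 0.0, 0.0]
force: [0.1, 0.1, -0.2]
finger_gap: 0.26
gripper_force: 24.2
```

servo_tool(rows=[[[0,0,0,0,0,-0.005,-1],[0,0,0,0,0,-0.015,-1],[0,0,0,0,0,-0.02,-1],[0,0,0,0,0,-0.025,-1],[0,0,0,0,0,-0.025,-1],[0,0,0,0,0,-0.01,-1],[0,0,0,-0.01,-0.01,0,-1],[0,0,0,-0.025,-0.021,0,-1]]])

```text
t: 17.3
tcp_pos: [0.5962, -0.1809, 0.1697]
tool_rot: [0.706, 0.709, 0.001, 0.001]
force: [0.4, -0.1, -0.2]
finger_gap: 0.261
gripper_force: 24.4
```

servo_tool(rows=[[[0,0,0,-0.025,-0.021,0,-1],[0,0,0,-0.025,-0.021,0,-1],[0,0,0,-0.025,-0.021,0,-1],[0,0,0,-0.025,-0.021,0,-1],[0,0,0,-0.025,-0.021,0,-1],[0,0,0,-0.025,-0.021,0,-1],[0,0,0,-0.025,-0.021,0,-1],[0,0,0,0,0,0,-1]]])

```text
t: 17.97
tcp_pos: [0.4434, -0.3619, 0.1678]
tool_rot: [0.709, 0.705, -0.001, -0.001]
force: [0.0, -0.4, -0.3]
finger_gap: 0.263
gripper_force: 24.4
```

servo_tool(rows=[[[0,0,0,0,0,0.0,-1],[0,0,0,0,0,0.02,-1],[0,0,0,0,0,0.025,-1],[0,0,0,0,0,0.02,-1],[0,0,0,0,0,0.0,-1],[0,0,0,0,0,0,-1]]])

```text
t: 18.47
tcp_pos: [0.4475, -0.3557, 0.1029]
tool_rot: [0.707, 0.708, 0.0, -0.002]
force: [-0.5, -0.3, 0.7]
finger_gap: 0.264
gripper_force: 24.4
```

Run:
```python
from h import *
s=manip.sense();print(s["tcp_pos"],s["finger_gap"],s["force"])
c,im=shot("w7");print(proj(c,(.447,-.358,.016)),proj(c,(s["tcp_pos"][0],s["tcp_pos"][1],s["tcp_pos"][2]-.064)))
```

```text
[ 0.44752647 -0.35565005  0.10285512] 0.26375209190422416 [-0.54915007 -0.30645263  0.68427641]
[280.07035709 228.25850155] [280.70757009 236.62919305]
```

View pics/w7.png

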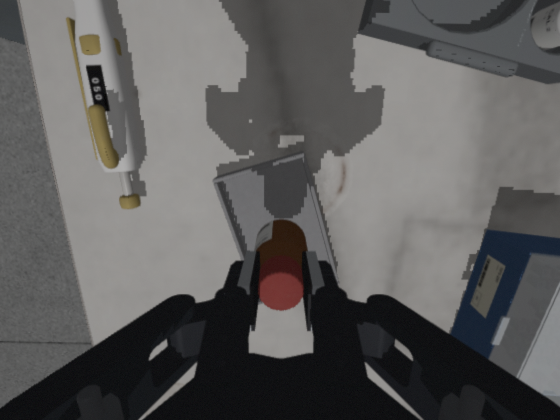

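The spent bottle at (282,240) is over the middle of the discard tray, so I'm lowering it.

servo_tool(rows=[[[0,0,0,0,0,0.012,-1],[0,0,0,0,0,0.011,-1],[0,0,0,0,0,0.007,-1],[0,0,0,0,0,0.003,-1],[0,0,0,0,0,0.001,-1],[0,0,0,0,0,0.001,-1],[0,0,0,0,0,0,-1]]])

```text
t: 19.1
tcp_pos: [0.4481, -0.3577, 0.0693]
tool_rot: [0.707, 0.707, 0.0, 0.0]
force: [-0.8, 0.1, -0.1]
finger_gap: 0.263
gripper_force: 24.4
```

servo_tool(rows=[[[0,0,0,0,0,0.0007,-1],[0,0,0,0,0,0,-1]]])

```text
t: 19.27
tcp_pos: [0.4482, -0.3578, 0.0689]
tool_rot: [0.707, 0.707, -0.0, 0.0]
force: [-0.6, -0.6, -0.5]
finger_gap: 0.263
gripper_force: 24.4
```

servo_tool(rows=[[[0,0,0,0,0,0.0007,-1],[0,0,0,0,0,0,-1]]])

```text
t: 19.43
tcp_pos: [0.4481, -0.3577, 0.0681]
tool_rot: [0.707, 0.707, -0.0, 0.0]
force: [-0.1, 0.1, -0.1]
finger_gap: 0.259
gripper_force: 24.4
```

servo_tool(rows=[[[0,0,0,0,0,0.0008,-1],[0,0,0,0,0,0,-1]]])

```text
t: 19.6
tcp_pos: [0.448, -0.3576, 0.0671]
tool_rot: [0.707, 0.707, 0.0, -0.0]
force: [-1.2, 0.1, -0.7]
finger_gap: 0.264
gripper_force: 24.4
```

servo_tool(rows=[[[0,0,0,0,0,0.0008,-1],[0,0,0,0,0,0,-1]]])

```text
t: 19.77
tcp_pos: [0.4481, -0.3576, 0.0663]
tool_rot: [0.707, 0.707, 0.0, 0.0]
force: [0.3, -0.1, -0.5]
finger_gap: 0.259
gripper_force: 24.5
```

servo_tool(rows=[[[0,0,0,0,0,0.0005,-1],[0,0,0,0,0,0,-1]]])

```text
t: 19.93
tcp_pos: [0.4482, -0.3577, 0.0662]
tool_rot: [0.707, 0.707, -0.0, 0.0]
force: [-0.6, 0.7, 3.1]
finger_gap: 0.26
gripper_force: 24.9
```

servo_tool(rows=[[[0,0,0,0,0,0,-0.4],[0,0,0,0,0,0,-0.3],[0,0,0,0,0,0,-0.1],[0,0,0,0,0,0,0.1],[0,0,0,0,0,-0.01,0.1],[0,0,0,0,0,-0.03,0.1],[0,0,0,0,0,-0.04,0.1],[0,0,0,0,0,-0.04,0.1]]])

```text
t: 20.6
tcp_pos: [0.4474, -0.3569, 0.1867]
tool_rot: [0.707, 0.707, 0.0, -0.001]
force: [0.1, -1.0, -0.2]
finger_gap: 0.549
gripper_force: 0.0
```

servo_tool(rows=[[[0,0,0,0.02,0,-0.01,0.1],[0,0,0,0.04,0,0,0.1],[0,0,0,0.04,0,0,0.1],[0,0,0,0.04,0,0,0.1],[0,0,0,0.04,0,0,0.1],[0,0,0,0.04,0,0,0.1],[0,0,0,0.04,0,0,0.1],[0,0,0,0.04,0,0,0.1]]])

```text
t: 21.27
tcp_pos: [0.4477, -0.0559, 0.1966]
tool_rot: [0.707, 0.707, 0.0, 0.0]
force: [0.5, -0.1, -0.9]
finger_gap: 0.55
gripper_force: 0.0
```

servo_tool(rows=[[[0,0,0,0.04,0,0,0.1],[0,0,0,0.04,0,0,0.1],[0,0,0,0.04,0,0,0.1],[0,0,0,0.04,0,0,0.1],[0,0,0,0.04,0,0,0.1],[0,0,0,0.04,0,0,0.1],[0,0,0,0.04,0,0,0.1],[0,0,0,0.03,0,0,0.1]]])

```text
t: 21.93
tcp_pos: [0.4477, 0.2554, 0.1967]
tool_rot: [0.707, 0.708, 0.001, 0.0]
force: [1.1, 0.3, 0.5]
finger_gap: 0.548
gripper_force: 0.0
```

Run:
```python
from h import *
s=manip.sense();print(s["t"],s["tcp_pos"],s["tool_rot"],s["finger_gap"],s["force"])
c,im=shot("w8");t=manip.snapshot("top");k=blobs(t,(0,100,60),(8,255,255));print(blobs(im,(0,100,60),(8,255,255)),proj(c,(.427,.343,.062)),k)
```

```text
21.9333 [0.44766032 0.25543577 0.19666409] [7.06545100e-01 7.07667573e-01 7.85666186e-04 1.03866046e-04] 0.5484080148681502 [1.11795564 0.25512703 0.5162233 ]
[(252.9, 98.3, 13.9, 591)] [255.54083731 105.78237531] [(217.9, 258.3, 7.4, 66), (405.0, 236.0, 4.5, 60)]
```

servo_tool(rows=[[[0,0,0,0.03,-0.005,0.02,0.1],[0,0,0,0.03,-0.007,0.02,0.1],[0,0,0,0.02,-0.007,0.01,0.1],[0,0,0,0,0,0,0.1],[0,0,0,0,0,0,0.1]]])

```text
t: 22.45
tcp_pos: [0.4284, 0.3322, 0.1455]
tool_rot: [0.706, 0.708, -0.001, -0.0]
force: [0.2, -1.4, -0.0]
finger_gap: 0.55
gripper_force: 0.0
```

Run:
```python
from h import *
s=manip.sense();print(s["t"],s["tcp_pos"])
a,_=load("w8");c,im=shot("w9");b=blobs(im,(0,100,60),(8,255,255));print(b,onz(c,b[0][:2],.062),onz(a,(252.9,98.3),.062),tri(a,(252.9,98.3),c,b[0][:2]))
```

```text
22.45 [0.42835405 0.33220382 0.14552675]
[(276.4, 202.0, 16.2, 720), (239.2, 342.2, 12.4, 242)] [0.42523788 0.3510639  0.062     ] [0.42494973 0.34883084 0.062     ] (array([0.4247883 , 0.34931615, 0.05597002]), np.float64(0.0007357344897469045))
```

View pics/w9.png

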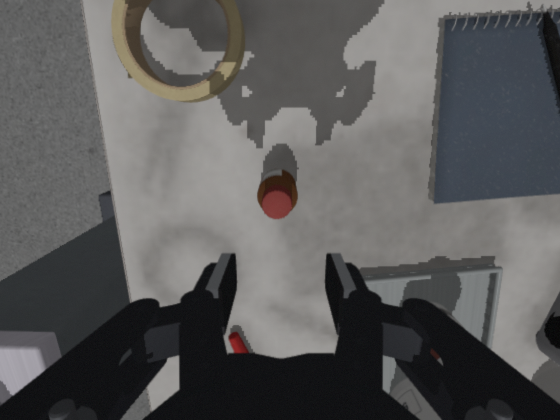

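The fresh bottle's cap is at (277,204), midway between the fingers in x and about 18 mm ahead in y.

servo_tool(rows=[[[0,0,0,0.01,-0.002,0.0,0.1],[0,0,0,0.007,-0.001,0.01,0.0],[0,0,0,0,0,0.025,0.0],[0,0,0,0,0,0.02,0.0],[0,0,0,0,0,0.015,0.0],[0,0,0,0,0,0.008,0.0],[0,0,0,0,0,0.003,0.0],[0,0,0,0,0,0,-0.3]]])

```text
t: 23.17
tcp_pos: [0.4262, 0.3492, 0.0644]
tool_rot: [0.707, 0.707, -0.0, -0.0]
force: [-0.4, -0.4, -0.0]
finger_gap: 0.37
gripper_force: 0.0
```

servo_tool(rows=[[[0,0,0,0,0,0,-1],[0,0,0,0,0,0,-1],[0,0,0,0,0,0,-1],[0,0,0,0,0,0,-1],[0,0,0,0,0,0,-1]]])

```text
t: 23.58
tcp_pos: [0.4263, 0.3495, 0.0654]
tool_rot: [0.707, 0.707, 0.001, 0.0]
force: [-0.2, 0.8, -0.6]
finger_gap: 0.262
gripper_force: 25.1
```

servo_tool(rows=[[[0,0,0,0,0,-0.005,-1],[0,0,0,0,0,-0.02,-1],[0,0,0,0,0,-0.03,-1],[0,0,0,0,0,-0.04,-1],[0,0,0,0,0,-0.04,-1],[0,0,0,0,0,-0.04,-1],[0,0,0,-0.01,0,-0.03,-1],[0,0,0,-0.02,0,0,-1]]])

```text
t: 24.25
tcp_pos: [0.4298, 0.3224, 0.2775]
tool_rot: [0.706, 0.708, 0.008, 0.003]
force: [0.5, 0.9, -0.2]
finger_gap: 0.253
gripper_force: 25.1
```

servo_tool(rows=[[[0,0,0,-0.03,0,0,-1],[0,0,0,-0.03,0.01,0,-1],[0,0,0,-0.03,0.015,0,-1],[0,0,0,-0.03,0.015,0,-1],[0,0,0,-0.03,0.015,0,-1],[0,0,0,-0.03,0.015,0,-1],[0,0,0,-0.03,0.015,0,-1],[0,0,0,-0.03,0.015,0,-1]]])

```text
t: 24.92
tcp_pos: [0.5262, 0.0778, 0.2703]
tool_rot: [0.707, 0.707, 0.0, 0.0]
force: [1.2, -0.0, -0.6]
finger_gap: 0.26
gripper_force: 25.1
```

servo_tool(rows=[[[0,0,0,-0.03,0.015,0,-1],[0,0,0,-0.03,0.015,0,-1],[0,0,0,-0.03,0.015,0,-1],[0,0,0,-0.03,0.015,0,-1],[0,0,0,-0.03,0.015,0,-1],[0,0,0,-0.03,0.015,0,-1],[0,0,0,-0.03,0.01,0,-1],[0,0,0,-0.015,0,0,-1]]])

```text
t: 25.58
tcp_pos: [0.6278, -0.1496, 0.2701]
tool_rot: [0.708, 0.706, 0.0, 0.002]
force: [0.7, -0.6, -0.5]
finger_gap: 0.253
gripper_force: 25.1
```

servo_tool(rows=[[[0,0,0,0,0,0.02,-1],[0,0,0,0,0,0.035,-1],[0,0,0,0,0,0.04,-1],[0,0,0,0,0,0.035,-1],[0,0,0,0,0,0.02,-1],[0,0,0,0,0,0.01,-1],[0,0,0,0,0,0,-1],[0,0,0,0,0,0,-1]]])

```text
t: 26.25
tcp_pos: [0.6264, -0.1455, 0.1105]
tool_rot: [0.707, 0.707, 0.0, 0.0]
force: [0.9, -0.4, -0.2]
finger_gap: 0.26
gripper_force: 25.1
```

Run:
```python
from h import *
s=manip.sense();print(s["t"],s["tcp_pos"])
c,im=shot("w10")
# predicted well rim, from rack pose
for p,r in [((.6255,-.148),.024),((.5815,-.0925),.043),((.5605,-.181),.043)]:
    pts=np.array([proj(c,(p[0]+r*np.cos(a),p[1]+r*np.sin(a),.026)) for a in np.linspace(0,6.28,60)])
    cv2.polylines(im,[pts.astype(int)],True,(0,255,0),1)
cv2.imwrite("pics/w10o.png",im)
```

```text
26.25 [ 0.62637087 -0.14547833  0.11047006]
```

View pics/w10o.png

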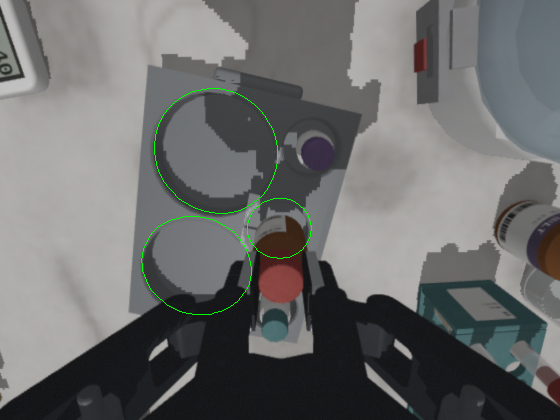

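The green predicted rims fall on the wells and the bottle is over the rear well at (280,228). I'm inserting it.

servo_tool(rows=[[[0,0,0,-0.0025,-0.001,0.0,-1],[0,0,0,0,0,0.01,-1],[0,0,0,0,0,0.012,-1],[0,0,0,0,0,0.008,-1],[0,0,0,0,0,0.004,-1],[0,0,0,0,0,0.002,-1],[0,0,0,0,0,0,-1]]])

```text
t: 26.88
tcp_pos: [0.626, -0.1487, 0.0733]
tool_rot: [0.707, 0.707, 0.0, 0.001]
force: [3.1, -2.1, -2.0]
finger_gap: 0.257
gripper_force: 25.2
```

servo_tool(rows=[[[0,0,0,0,0,0.001,-1],[0,0,0,0,0,0.0,-1]]])

```text
t: 27.05
tcp_pos: [0.6261, -0.1487, 0.0731]
tool_rot: [0.707, 0.707, 0.0, 0.001]
force: [2.8, -3.2, -0.1]
finger_gap: 0.258
gripper_force: 25.4
```

servo_tool(rows=[[[0,0,0,0,0,0.001,-1],[0,0,0,0,0,0.0,-1]]])

```text
t: 27.22
tcp_pos: [0.6261, -0.1486, 0.0724]
tool_rot: [0.707, 0.707, 0.0, 0.001]
force: [3.9, -3.3, 1.9]
finger_gap: 0.256
gripper_force: 25.7
```

servo_tool(rows=[[[0,0,0,0,0,0.0007,-1],[0,0,0,0,0,0.0,-1]]])

```text
t: 27.38
tcp_pos: [0.626, -0.1487, 0.0718]
tool_rot: [0.707, 0.707, 0.0, 0.001]
force: [4.3, -3.5, 3.1]
finger_gap: 0.262
gripper_force: 25.7
```

servo_tool(rows=[[[0,0,0,-0.0015,0.0015,0,-1],[0,0,0,-0.0015,0.0015,0,-1],[0,0,0,0,0,0.0,-1]]])

```text
t: 27.63
tcp_pos: [0.6267, -0.1502, 0.0711]
tool_rot: [0.707, 0.707, -0.001, -0.002]
force: [1.0, -0.5, 5.6]
finger_gap: 0.255
gripper_force: 26.1
```

servo_tool(rows=[[[0,0,0,0,0,0.0005,-1],[0,0,0,0,0,0.0,-1]]])

```text
t: 27.8
tcp_pos: [0.6267, -0.1502, 0.0711]
tool_rot: [0.707, 0.707, -0.001, -0.002]
force: [-0.6, -0.3, 7.5]
finger_gap: 0.26
gripper_force: 26.3
```

servo_tool(rows=[[[0,0,0,0,0,-0.001,-1],[0,0,0,0,0,0,-0.4],[0,0,0,0,0,0,-0.3],[0,0,0,0,0,0,-0.1],[0,0,0,0,0,0,0.1],[0,0,0,0,0,-0.01,0.1],[0,0,0,0,0,-0.03,0.1],[0,0,0,0,0,-0.04,0.1]]])

```text
t: 28.47
tcp_pos: [0.6254, -0.15, 0.1493]
tool_rot: [0.707, 0.707, -0.002, -0.004]
force: [1.5, -0.4, -0.1]
finger_gap: 0.548
gripper_force: 0.0
```

servo_tool(rows=[[[0,0,0,0,0,-0.04,0.4],[0,0,0,0,0,-0.04,0.4],[0,0,0,0,0,-0.03,0.4],[0,0,0,0.02,-0.005,0,0.4],[0,0,0,0.03,-0.005,0,0.4],[0,0,0,0.03,-0.005,0,0.4],[0,0,0,0.03,-0.005,0,0.4],[0,0,0,0.03,-0.005,0,0.4]]])

```text
t: 29.13
tcp_pos: [0.6023, -0.0099, 0.2624]
tool_rot: [0.707, 0.707, 0.0, -0.0]
force: [0.4, 0.0, 0.7]
finger_gap: 0.702
gripper_force: 0.0
```

servo_tool(rows=[[[0,0,0,0.03,-0.005,0,0.4],[0,0,0,0.03,-0.005,0,0.4],[0,0,0,0.03,0,0,0.4],[0,0,0,0.02,0,0,0.4],[0,0,0,0,0,0,0.4],[0,0,0,0,0,0,0.4]]])

```text
t: 29.63
tcp_pos: [0.5926, 0.0999, 0.2621]
tool_rot: [0.706, 0.708, -0.0, 0.0]
force: [-0.3, -0.5, -0.3]
finger_gap: 0.699
gripper_force: 0.0
```

Run:
```python
from h import *
s=manip.sense();print(s["t"],s["tcp_pos"])
c,im=shot("w11");b=blobs(im,(100,100,60),(120,255,255));print(b,onz(c,b[0][:2],.158))
t=manip.snapshot("scene");cv2.imwrite("pics/w11s.png",np.hstack([cv2.resize(im,(400,300)),t[100:310,400-180:500-0][:, :280]if 0 else cv2.resize(t[80:290,160:440],(400,300))]))
```

```text
29.6333 [0.59262201 0.09994162 0.26212454]
[(279.0, 217.3, 22.1, 1439), (85.0, 141.5, 20.2, 368)] [0.59146078 0.10030396 0.158     ]
```

View pics/w11s.png

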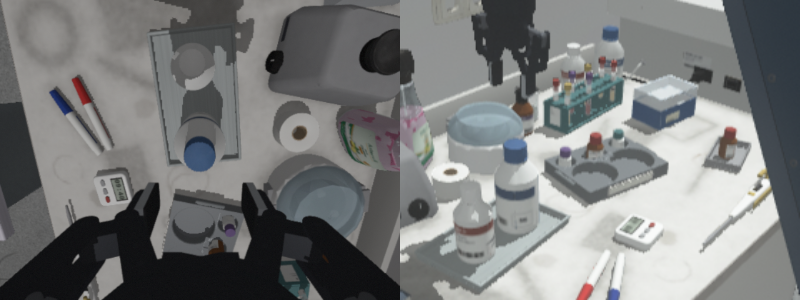

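The spent bottle stands in the discard tray and the fresh one is upright in the rear well. The blue cap is centred under the gripper, so I'm grasping the large bottle.

servo_tool(rows=[[[0,0,0,0,-0.001,0.025,0.4],[0,0,0,0,0,0.025,0.4],[0,0,0,0,0,0.02,0.4],[0,0,0,0,0,0.016,0.4],[0,0,0,0,0,0.009,0.4],[0,0,0,0,0,0.003,0.4],[0,0,0,0,0,0,0.1],[0,0,0,0,0,0,-1]]], squeeze=40)

```text
t: 30.4
tcp_pos: [0.5927, 0.0983, 0.1644]
tool_rot: [0.707, 0.707, 0.0, 0.001]
force: [-3.6, -1.7, 10.0]
finger_gap: 0.431
gripper_force: 30.5
```

servo_tool(rows=[[[0,0,0,0,0,0,-1],[0,0,0,0,0,0,-1],[0,0,0,0,0,0,-1],[0,0,0,0,0,0,-1],[0,0,0,0,0,0,-1]]])

```text
t: 30.82
tcp_pos: [0.5927, 0.0988, 0.1646]
tool_rot: [0.707, 0.707, 0.001, 0.001]
force: [-0.7, -1.1, 4.4]
finger_gap: 0.423
gripper_force: 40.9
```

servo_tool(rows=[[[0,0,0,0,0,-0.005,-1],[0,0,0,0,0,-0.01,-1],[0,0,0,0,0,-0.02,-1],[0,0,0,0,0,-0.02,-1],[0,0,0,0,0,-0.015,-1],[0,0,0,-0.009,0,-0.005,-1],[0,0,0,-0.02,-0.002,0,-1],[0,0,0,-0.03,-0.005,0,-1]]])

```text
t: 31.48
tcp_pos: [0.5851, 0.0409, 0.2389]
tool_rot: [0.706, 0.708, 0.001, 0.0]
force: [0.9, 0.0, -4.0]
finger_gap: 0.42
gripper_force: 40.8
```

servo_tool(rows=[[[0,0,0,-0.03,-0.005,0,-1],[0,0,0,-0.03,-0.005,0,-1],[0,0,0,-0.03,-0.005,0,-1],[0,0,0,-0.03,-0.005,0,-1],[0,0,0,-0.03,-0.005,0,-1],[0,0,0,-0.03,0,0,-1],[0,0,0,-0.025,0,0,-1],[0,0,0,-0.015,0,0,-1]]])

```text
t: 32.15
tcp_pos: [0.5593, -0.1835, 0.238]
tool_rot: [0.708, 0.706, -0.001, 0.0]
force: [0.5, -1.3, -3.3]
finger_gap: 0.425
gripper_force: 40.9
```

servo_tool(rows=[[[0,0,0,0,0,0.0,-1],[0,0,0,0,0,0.01,-1],[0,0,0,0,0,0.015,-1],[0,0,0,0,0,0.01,-1],[0,0,0,0,0,0,-1],[0,0,0,0,0,0,-1]]])

```text
t: 32.65
tcp_pos: [0.5593, -0.1784, 0.2024]
tool_rot: [0.707, 0.708, -0.0, -0.002]
force: [0.3, 0.7, -3.8]
finger_gap: 0.421
gripper_force: 40.9
```

Run:
```python
from h import *
s=manip.sense();print(s["t"],s["tcp_pos"],s["force"])
c,im=shot("w12");p=s["tcp_pos"]
for q,r,z,col in [((.5605,-.181),.043,.026,(0,255,0)),((.5815,-.0925),.043,.026,(0,255,0)),((p[0],p[1]),.036,p[2]-.08,(0,0,255))]:
    pts=np.array([proj(c,(q[0]+r*np.cos(a),q[1]+r*np.sin(a),z)) for a in np.linspace(0,6.28,60)])
    cv2.polylines(im,[pts.astype(int)],True,col,1)
cv2.imwrite("pics/w12o.png",im)
```

```text
32.65 [ 0.55934139 -0.17843233  0.20236434] [ 0.34704462  0.69992014 -3.81905449]
```

View pics/w12o.png

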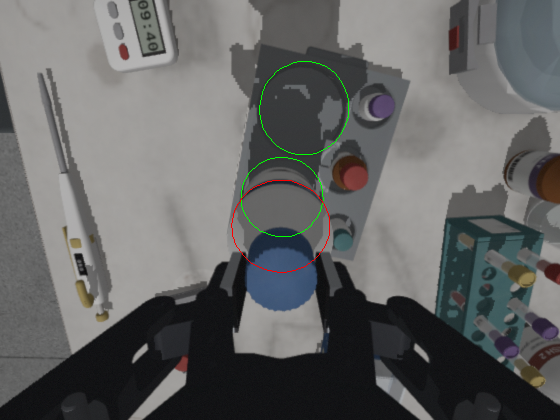

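The bottle is upright over its well (green rim centred at (283,197)) and the fresh cap is at (355,178). I'm lowering in small steps.

servo_tool(rows=[[[0,0,0,-0.0015,0.001,0.005,-1],[0,0,0,0,0,0.006,-1],[0,0,0,0,0,0.005,-1],[0,0,0,0,0,0.004,-1],[0,0,0,0,0,0.002,-1],[0,0,0,0,0,0,-1]]])

```text
t: 33.2
tcp_pos: [0.5607, -0.1814, 0.1809]
tool_rot: [0.707, 0.707, -0.0, -0.001]
force: [0.9, -0.3, -3.3]
finger_gap: 0.423
gripper_force: 41.0
```

servo_tool(rows=[[[0,0,0,0,0,0.004,-1],[0,0,0,0,0,0.004,-1],[0,0,0,0,0,0.002,-1],[0,0,0,0,0,0.0,-1]]])

```text
t: 33.53
tcp_pos: [0.5607, -0.1814, 0.1709]
tool_rot: [0.707, 0.707, -0.0, -0.001]
force: [0.6, -0.5, -4.1]
finger_gap: 0.425
gripper_force: 40.9
```

servo_tool(rows=[[[0,0,0,0,0,0.001,-1],[0,0,0,0,0,0.0,-1]]])

```text
t: 33.7
tcp_pos: [0.5611, -0.1816, 0.1705]
tool_rot: [0.707, 0.707, 0.0, 0.0]
force: [-0.3, 0.8, -4.0]
finger_gap: 0.423
gripper_force: 40.9
```

servo_tool(rows=[[[0,0,0,0,0,0.001,-1],[0,0,0,0,0,0.0,-1]]])

```text
t: 33.87
tcp_pos: [0.5611, -0.1816, 0.1696]
tool_rot: [0.707, 0.707, 0.0, 0.0]
force: [-0.9, -0.5, -3.0]
finger_gap: 0.426
gripper_force: 40.9
```

servo_tool(rows=[[[0,0,0,0,0,0.001,-1],[0,0,0,0,0,0.0,-1]]])

```text
t: 34.03
tcp_pos: [0.561, -0.1816, 0.1685]
tool_rot: [0.707, 0.707, -0.0, -0.0]
force: [0.2, 0.0, -2.7]
finger_gap: 0.425
gripper_force: 40.9
```

servo_tool(rows=[[[0,0,0,0,0,0.001,-1],[0,0,0,0,0,0.0,-1]]])

```text
t: 34.2
tcp_pos: [0.5612, -0.1817, 0.1677]
tool_rot: [0.707, 0.707, 0.0, 0.0]
force: [0.4, -0.6, -3.6]
finger_gap: 0.426
gripper_force: 41.1
```

servo_tool(rows=[[[0,0,0,0,0,0.001,-1],[0,0,0,0,0,0.0,-1]]])

```text
t: 34.37
tcp_pos: [0.5614, -0.1821, 0.1676]
tool_rot: [0.707, 0.707, -0.0, 0.001]
force: [-0.7, -0.8, 3.6]
finger_gap: 0.422
gripper_force: 41.5
```

servo_tool(rows=[[[0,0,0,0,0,-0.0005,-0.1],[0,0,0,0,0,0,0.1],[0,0,0,0,0,0,0.3],[0,0,0,0,0,0,0.4],[0,0,0,0,0,-0.01,0.4],[0,0,0,0,0,-0.03,0.4],[0,0,0,0,0,-0.03,0.4],[0,0,0,0,0,-0.02,0.4]]])

```text
t: 35.03
tcp_pos: [0.562, -0.182, 0.2603]
tool_rot: [0.707, 0.707, 0.001, 0.002]
force: [0.8, 0.1, -0.2]
finger_gap: 0.697
gripper_force: 0.0
```

servo_tool(rows=[[[0,0,0,0.02,0,0,0.4],[0,0,0,0.03,0.003,0,0.4],[0,0,0,0.03,0.003,0,0.4],[0,0,0,0.03,0.003,0,0.4],[0,0,0,0.03,0.003,0,0.4],[0,0,0,0.03,0.003,0,0.4],[0,0,0,0.03,0.003,0,0.4],[0,0,0,0.03,0.003,0,0.4]]])

```text
t: 35.7
tcp_pos: [0.5822, 0.0499, 0.258]
tool_rot: [0.707, 0.707, 0.0, 0.0]
force: [-0.2, -0.0, 0.5]
finger_gap: 0.701
gripper_force: 0.0
```

servo_tool(rows=[[[0,0,0,0.03,0.002,0,0.4],[0,0,0,0.03,0,0,0.4],[0,0,0,0.03,0,0,0.4],[0,0,0,0.03,0,0,0.4],[0,0,0,0.025,0,0,0.4],[0,0,0,0.01,0,0,0.4],[0,0,0,0,0,0,0.4],[0,0,0,0,0,0,0.4]]])

```text
t: 36.37
tcp_pos: [0.584, 0.2031, 0.2574]
tool_rot: [0.707, 0.707, -0.0, 0.0]
force: [-0.5, -0.1, -0.1]
finger_gap: 0.7
gripper_force: 0.0
```

Run:
```python
from h import *
s=manip.sense();print(s["t"],s["tcp_pos"])
c,im=shot("w13");print(proj(c,(.5843,.2026,.131)))
for q in [blobs(im[150:300,200:360],(0,0,v),(180,40,255)) for v in (185,210,230)]: print(q)
```

```text
36.3667 [0.58402015 0.20311988 0.25739028]
[280.74570819 210.2848747 ]
[]
[]
[]
```

servo_tool(rows=[[[0,0,0,0,0,0.025,0.4],[0,0,0,0,0,0.03,0.4],[0,0,0,0,0,0.03,0.4],[0,0,0,0,0,0.02,0.4],[0,0,0,0,0,0.011,0.4],[0,0,0,0,0,0.004,0.4],[0,0,0,0,0,0,0.1],[0,0,0,0,0,0,-0.15]]])

```text
t: 37.08
tcp_pos: [0.5852, 0.2029, 0.1382]
tool_rot: [0.707, 0.707, 0.001, 0.001]
force: [0.8, -0.2, 0.2]
finger_gap: 0.434
gripper_force: 0.0
```

servo_tool(rows=[[[0,0,0,0,0,0,-1],[0,0,0,0,0,0,-1],[0,0,0,0,0,0,-1],[0,0,0,0,0,0,-1],[0,0,0,0,0,0,-1]]])

```text
t: 37.5
tcp_pos: [0.585, 0.2036, 0.1387]
tool_rot: [0.707, 0.707, 0.001, 0.001]
force: [-0.7, -0.5, 5.8]
finger_gap: 0.349
gripper_force: 40.1
```

servo_tool(rows=[[[0,0,0,0,0,-0.005,-1],[0,0,0,0,0,-0.01,-1],[0,0,0,0,0,-0.02,-1],[0,0,0,0,0,-0.02,-1],[0,0,0,0,0,-0.015,-1],[0,0,0,-0.01,0,-0.005,-1],[0,0,0,-0.02,-0.001,0,-1],[0,0,0,-0.03,-0.001,0,-1]]])

```text
t: 38.17
tcp_pos: [0.5818, 0.1442, 0.2126]
tool_rot: [0.706, 0.708, 0.001, 0.0]
force: [0.6, 0.8, -2.3]
finger_gap: 0.351
gripper_force: 39.7
```

servo_tool(rows=[[[0,0,0,-0.03,0,0,-1],[0,0,0,-0.03,0,0,-1],[0,0,0,-0.03,0,0,-1],[0,0,0,-0.03,0,0,-1],[0,0,0,-0.03,0,0,-1],[0,0,0,-0.03,0,0,-1],[0,0,0,-0.03,0,0,-1],[0,0,0,-0.016,0,0,-1]]])

```text
t: 38.83
tcp_pos: [0.5814, -0.0867, 0.2117]
tool_rot: [0.708, 0.706, -0.001, 0.0]
force: [1.4, -0.6, -1.4]
finger_gap: 0.347
gripper_force: 39.7
```

servo_tool(rows=[[[0,0,0,-0.01,0,0.0,-1],[0,0,0,0,0,0.01,-1],[0,0,0,0,0,0.015,-1],[0,0,0,0,0,0.01,-1],[0,0,0,0,0,0,-1],[0,0,0,0,0,0,-1]]])

```text
t: 39.33
tcp_pos: [0.5812, -0.0913, 0.1759]
tool_rot: [0.707, 0.708, -0.001, -0.001]
force: [1.0, 0.2, -2.5]
finger_gap: 0.349
gripper_force: 39.7
```

servo_tool(rows=[[[0,0,0,-0.0005,0.0005,0.005,-1],[0,0,0,0,0,0.006,-1],[0,0,0,0,0,0.006,-1],[0,0,0,0,0,0.004,-1],[0,0,0,0,0,0.002,-1],[0,0,0,0,0,0,-1]]])

```text
t: 39.83
tcp_pos: [0.5822, -0.093, 0.1534]
tool_rot: [0.707, 0.707, -0.0, -0.001]
force: [-0.9, 0.1, -1.3]
finger_gap: 0.351
gripper_force: 39.8
```

servo_tool(rows=[[[0,0,0,0,0,0.004,-1],[0,0,0,0,0,0.003,-1],[0,0,0,0,0,0.001,-1],[0,0,0,0,0,0.0,-1]]])

```text
t: 40.17
tcp_pos: [0.5824, -0.0931, 0.1458]
tool_rot: [0.707, 0.707, -0.0, -0.0]
force: [0.2, -0.4, -1.6]
finger_gap: 0.352
gripper_force: 39.8
```

servo_tool(rows=[[[0,0,0,0,0,0.001,-1],[0,0,0,0,0,0.0,-1]]])

```text
t: 40.33
tcp_pos: [0.5826, -0.0932, 0.1451]
tool_rot: [0.707, 0.707, 0.0, 0.0]
force: [0.2, -0.1, -1.1]
finger_gap: 0.352
gripper_force: 39.8
```

servo_tool(rows=[[[0,0,0,0,0,0.001,-1],[0,0,0,0,0,0.0,-1]]])

```text
t: 40.5
tcp_pos: [0.5826, -0.0931, 0.144]
tool_rot: [0.707, 0.707, 0.0, -0.0]
force: [-0.2, -0.6, -2.1]
finger_gap: 0.347
gripper_force: 39.8
```

servo_tool(rows=[[[0,0,0,0,0,0.001,-1],[0,0,0,0,0,0.0,-1]]])

```text
t: 40.67
tcp_pos: [0.5825, -0.0931, 0.143]
tool_rot: [0.707, 0.707, -0.0, -0.0]
force: [-0.6, 0.1, -0.6]
finger_gap: 0.349
gripper_force: 39.8
```

servo_tool(rows=[[[0,0,0,0,0,0.001,-1],[0,0,0,0,0,0.0,-1]]])

```text
t: 40.83
tcp_pos: [0.5826, -0.0931, 0.142]
tool_rot: [0.707, 0.707, -0.0, -0.0]
force: [-0.3, 0.1, -1.8]
finger_gap: 0.353
gripper_force: 39.8
```

servo_tool(rows=[[[0,0,0,0,0,0.0007,-1],[0,0,0,0,0,0.0,-1]]])

```text
t: 41.0
tcp_pos: [0.5826, -0.0932, 0.1418]
tool_rot: [0.707, 0.707, -0.0, 0.0]
force: [-1.0, -0.6, 1.0]
finger_gap: 0.347
gripper_force: 40.1
```

Touchdown. I'm releasing, backing off and taking a last look.

servo_tool(rows=[[[0,0,0,0,0,0,-0.25],[0,0,0,0,0,0,-0.1],[0,0,0,0,0,0,0.15],[0,0,0,0,0,0,0.3],[0,0,0,0,0,-0.01,0.3],[0,0,0,0,0,-0.03,0.3],[0,0,0,0,0,-0.04,0.3],[0,0,0,0,0,-0.04,0.3]]])

```text
t: 41.67
tcp_pos: [0.5819, -0.0929, 0.2625]
tool_rot: [0.707, 0.707, -0.0, -0.001]
force: [0.5, -0.4, 0.2]
finger_gap: 0.647
gripper_force: 0.0
```

servo_tool(rows=[[[0,0,0,-0.02,-0.01,-0.02,0.3],[0,0,0,-0.03,-0.015,-0.02,0.3],[0,0,0,-0.03,-0.015,-0.01,0.3],[0,0,0,-0.03,-0.015,0,0.3],[0,0,0,0,0,0,0.3],[0,0,0,0,0,0,0.3],[0,0,0,0,0,0,0.3]]])

```text
t: 42.25
tcp_pos: [0.5275, -0.2028, 0.3117]
tool_rot: [0.707, 0.707, 0.0, -0.0]
force: [0.3, -0.3, -0.3]
finger_gap: 0.647
gripper_force: 0.0
```

Run:
```python
from h import *
print(manip.sense()["t"])
im=manip.snapshot("wrist");t=manip.snapshot("scene");cv2.imwrite("pics/w14s.png",np.hstack([cv2.resize(im,(400,300)),cv2.resize(t[80:290,220:500],(400,300))]))
```

```text
42.25
```

View pics/w14s.png

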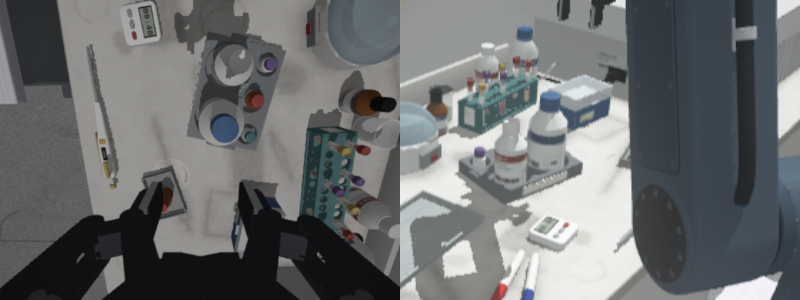

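The final view shows both tall bottles back in their own wells, the fresh red cap at (256,100) in the rear well, the spent bottle in the discard tray and both vials in place. I'm handing in the job.

```bash
python3 -c "
from station import manip
print(manip.sign_off())"
```

```text
the job is handed in; nothing more can be done
None
```

The job is handed in at about 42 s of the 138 s limit: spent bottle in the discard tray, fresh bottle in the rear well, both tall bottles back in their own wells, vials left in place.

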